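# Pin the hinge of an ingot mould

### The arm

A 6-joint arm with a two-finger parallel gripper is mounted at the origin on the work surface. World frame = base frame: x ahead of the robot, y to its left, z up, the work surface at z = 0. Lengths are in mm, angles in degrees, forces in N, time in s.
With the tool pointing down it reaches from about 350 to 850 mm from the base axis. Payload 8.1 kg.
Tool frame: the origin (TCP) lies between the finger pads; the fingertips stand 22 mm ahead of it and the grasp point (between the pads) lies 3 mm ahead of it; z points along the fingers, y is the line along which they close (so a half turn about z gives the same grasp; the last joint's range is limited). The gripper opens to 85 mm and grips with 20 to 120 N. Pads are 22 mm wide; open, the fingers measure 114 mm over their backs; the gripper's body (76 mm by 85 mm) begins 54 mm behind the grasp point. The pads swing forward as they close: fully open they stand 13 mm farther back than shut.
Start: joints at [-72.96, 7.471, 85.268, -0, 87.261, -4.893], TCP at [224.132, -556.57, 253.292] pointing down, gripper open.
Joint ranges: [-169.43, 169.43], [-51.17, 129.36], [1.28, 143.12], [-76.62, 256.62], [0, 156.53], [-152.29, 152.29]. Speed limits (degrees/s): [136.94, 136.94, 159.86, 180, 180, 180].

### API

Orientations are given as [roll, pitch, yaw] about the fixed x, y, z axes, in that order (R = Rz(yaw) Ry(pitch) Rx(roll)).
In Python, from bench import sense, snapshot, calibration, hand_in gives the robot as it stands.
- The arm moves only by the shell command python3 -m crank 'ROWS' [FORCE]. ROWS is JSON, a list of rows, each a list of 5 numbers: the shift along the tool's x, y, z in cm, then the turn about the tool's z in rad, then the finger opening in cm, from 0 to 8.54. A call has 1 to 20 rows; each row is the pose to reach, as a shift and turn from the pose commanded when the call began, along the tool's axes at that moment; what a row does not reach only later rows make up. A row lasts 1/10 s, in which the tool goes at most 50 mm and 8.59 degrees, less where a joint would pass 70% of its speed; a pose out of reach is approached as far as the arm can. A call with a gripper value outside its range is refused whole. The fingers move at their own pace and stop on an object; FORCE is the grip in N (left out, the last holds). Time passes only in rows, so rows that repeat a pose let the fingers close. It gives the time, the measured TCP pose, the force, the opening and the grip force at its end, in the units of the state.
- sense(): the state, without advancing time (a new reading comes with each control period).
- snapshot(name): name is "side" or "top" or "wrist"; returns (picture, depth): 420x560x3 uint8, red, green, blue; 420x560 float32, mm along the optical axis (not along the pixel's ray), 0 where there is no reading.
- calibration(name): a dict with "fovy" (degrees; the focal length in pixels is half the picture's height over the tangent of half this angle, whatever the lens; pixels are square), "cx", "cy" (the principal point, pixels), "k1" (the pictures are not rectified: a ray, as slopes to the right and down, at radius r is drawn at 1 + k1 r^2 times it, then the intrinsics apply), "rvec" (rotation vector, rad) and "tvec" (3), from world to camera coordinates, as OpenCV has them; the wrist camera has in their place "tool_from_camera" (4x4, takes a point from camera to tool coordinates, whose origin is the TCP and whose axes are the flange's). Camera axes: x right, y down, z forward; pixel columns grow to the right and rows downward; lengths in mm; the calibration is good to about 2 mm. A picture is of the moment at which its call begins: read the wrist's pose just before it. calibration takes no time and is no camera call.
- hand_in(): hands the job in; it is judged then, once.
The state is a dict: "time": time; "joint_pos": joint angles; "qd": joint speeds; "joint_efforts": joint torques, N m; "tool_pos": TCP position; "tcp_rot": TCP orientation; "ft_force": force on the tool from outside, world axes, zero at the start; "wrist_torque": the same for the moment, N m; "finger_gap": finger opening in mm; "grip_force": force on a finger pad.
Only numpy, scipy, OpenCV 4.12 (cv2) and the standard library are available. Lean on these libraries where they do the work, as an engineer would, in place of code of your own. Each camera call takes 0.05 s, during which the arm holds its last target. There are 200 camera calls.

### The job

Join the two halves of the hinged ingot mould on the jig: slide the loose half up to the fixed half until it is fully home, so that the two hinge knuckles lie in line, then take the long hinge pin out of the wooden block and push it down through both knuckles, past the spring catch, until its flange sits flush on the upper knuckle. Work gently: the mould is not bolted at quite the same place each time, so feel for the stop and the bore, and never press hard on the jig. Leave the short pin and the other things on the bench where they are, and let go at the end.

Things in the scene. Friction and masses are not known exactly. Their poses are not given: they have to be found in the camera images.
- jig: Aluminium plate fixed to the bench, 180 x 210 x 18 mm, with a two-part steel ingot mould. Origin on the bench under the nominal vertical hinge axis; the plate spans x -45..135, y -145..65 mm. The mould is screwed in slots: all of it stands, unreported, up to 12 mm either way along the jig's y from the nominal places given; feel or see where. Fingers pressing jig or mould with over 35 N is forcing.
- mouth (a point): Nominal (mould shift along the jig's y not included) centre of the bore's mouth: top of the upper knuckle, 71 mm above the bench, when the loose half is home. Upper knuckle (on the loose half) z 46..71 mm, lower (on the fixed half) z 20..45, both about 30 mm across, bore 11.5 mm right through, upper mouth chamfered 0.8 mm, lower 1.5 mm. Axes as the jig's.
- face (a point): Nominal (mould shift along the jig's y not included) centre of the loose half's flat outer face when home; push here towards the jig's +y. The face looks to -y, at jig x 51, y -30, spans x 18..84, z 20..71 mm; when open it stands joint half further to -y. The fixed half is a block at jig y 0.5..30.5, x 18..84, z 19..71. Axes as the jig's.
- ball (a point): Nominal place of a sprung ball catch in the lower knuckle's bore, 34 mm above the bench. A dropped pin sticks on it some 10 mm short of seated; pushing past takes roughly 4 to 12 N, then the pin rubs at 2 to 6 N until its flange lands on the rigid upper knuckle. The catch squeezes the pin (about 16 N in pin contacts, all added); over 50 N in all, i.e. about 30 N of pressing, is forcing.
- half (a joint): How far the loose half of the mould is from home, m: 0 = fully home against its rigid stop (knuckles in line), growing as it is slid in the jig's -y direction. It slides only along the jig's y, with about 3 N friction, and stays where it is left. Starts 30 to 55 mm open.
- pin: The long steel hinge pin, about 80 g, hanging in the wooden block. Origin: centre of its lower tip, z up to the head. Shaft 10 mm thick, 46 mm long, its last 2 mm tapered to 8 mm; flange 22 mm across from 46 to 50 mm above the tip; round grip 16 mm across from 50 to 78 mm. Its tip starts 10 mm above the bench and is 25 mm above it when seated in the mould.
- stub: A shorter pin of the same shaft that is not wanted: flat head 26 mm across and 10 mm high, shaft 30 mm; it stands in the block's other hole. Origin at its tip.
- block: Wooden block fixed to the bench, 60 x 120 x 56 mm (x, y, z), origin at the centre of its underside, with two 12 mm holes in the top at y = -35 and +35 mm. Each pin hangs in its hole with its flange or head resting on the top; which pin is in which hole varies. The pins lift straight out.
- collar: Brass ring 28 mm across, 12 mm high, lying on the jig's plate beyond the mould; leave alone. Origin at the centre of its underside.
- jar: Clear jar with a red cap, 72 mm across, 95 mm high; leave alone. Origin under its centre.
- hammer: Hammer 240 mm long lying on the bench; leave alone. Origin under its middle.
- driver: Screwdriver 170 mm long lying on the bench; leave alone. Origin under its middle.
- file: File with a wooden handle, 190 mm long, lying on the bench; leave alone. Origin under its middle.
- dish: White dish 90 mm across, 30 mm high; leave alone. Origin under its centre.
- weight: Brass weight with a knob, 36 mm across, 50 mm high; leave alone. Origin under its centre.

How it is judged (in metres and radians):
On the way, in this order (a step that is already met when the one before it is completed fails the run):
1. the loose half is slid fully home (value of joint half below 0.002 m), for 0.2 s.
2. the pin is lifted out of the block (height (world z) of pin above 0.06 m), for 0.1 s.
3. the pin stands in the hinge, tip inside the knuckles (z of pin in the frame of jig below 0.055 m and x of pin in the frame of jig between -0.004 and 0.004 m and y of pin in the frame of jig between -0.015 and 0.015 m).
At the end, for the whole second after the job is handed in: The loose half is within 2 mm of home, the long pin stands upright in the hinge bore through both knuckles with its flange within 2 mm of the upper knuckle's top (tip 21 to 27 mm above the bench), at rest and released (value of joint half below 0.002 m and x of pin in the frame of jig between -0.004 and 0.004 m and y of pin in the frame of jig between -0.015 and 0.015 m and z of pin in the frame of jig between 0.021 and 0.027 m and angle between pin's own z axis and vertical below 0.1 rad and linear speed of pin below 0.02 m/s); the robot touches nothing.
It fails at once if the jig or the mould is pressed too hard with the fingers (more than 35 N) (contact force between jig and the fingers above 35 N).
It fails at once if the pin is forced against the mould (contacts of more than 50 N in all) (contact force between jig and pin above 50 N).
It fails at once if the short pin is taken out or disturbed (distance of stub from where it was at the start of the episode above 0.02 m).
It fails at once if the collar is disturbed (distance of collar from where it was at the start of the episode above 0.03 m).
It fails at once if a bystander is disturbed (distance of any of jar, hammer, driver, file, dish, weight from where it was at the start of the episode above 0.03 m).
It also fails if it takes over 64 s, if anything falls off the work surface, if the arm or the gripper's body presses on something with over 40 N, if the wrist force passes 120 N, or if a joint passes its speed limit or range.

## Working session

There is one attempt and no reset: what is moved stays moved. The work goes in short steps, Python scripts to look and compute and a shell command to move; the robot and the scene stay as the last step left them, time stands still between calls to the robot, and variables do not carry over. Pictures are saved under pics/ and viewed, at most 10 in all, crops included, and the job is handed in when it is done.

```bash
mkdir -p pics; cat > h.py <<'E'
import numpy as np,cv2,json
from bench import sense,snapshot,calibration
from scipy.spatial.transform import Rotation as R
def K(c): f=210/np.tan(np.radians(c['fovy']/2)); return f
def campose(n,s=None):
    c=calibration(n)
    if 'rvec' in c:
        Rm=cv2.Rodrigues(np.array(c['rvec'],float))[0]; t=np.array(c['tvec'],float).ravel()
        return c,Rm.T,-Rm.T@t
    s=s or sense(); T=np.array(c['tool_from_camera']); Rt=R.from_euler('xyz',s['tcp_rot'],degrees=True).as_matrix()
    return c,Rt@T[:3,:3],Rt@T[:3,3]+np.array(s['tool_pos'])
def rays(c,uv):
    f=K(c); p=(np.atleast_2d(uv).astype(float)-[c['cx'],c['cy']])/f; q=p.copy()
    for _ in range(20): q=p/(1+c['k1']*(q**2).sum(1,keepdims=True))
    return np.c_[q,np.ones(len(q))]
def onplane(n,uv,z,s=None):
    c,Rw,o=campose(n,s); d=rays(c,uv)@Rw.T
    return o+d*((z-o[2])/d[:,2])[:,None]
def cloud(n,dep,s=None):
    c,Rw,o=campose(n,s); v,u=np.mgrid[:420,:560]
    r=rays(c,np.c_[u.ravel(),v.ravel()])*dep.ravel()[:,None]
    return (r@Rw.T+o).reshape(420,560,3)
def save(n,im): cv2.imwrite('pics/'+n,im[:,:,::-1])
E
python3 - <<'E'
from h import *
s=sense();print(s)
for n in('top','wrist'):
    im,d=snapshot(n);save(n+'1.png',im);np.savez(n+'1',im=im,d=d,)
    c,Rw,o=campose(n,s);print(n,c['k1'],o,Rw[:,2],(d>0).mean())
E
```

```text
{'time': 0.0, 'joint_pos': array([-7.29596759e+01,  7.51537579e+00,  8.53285518e+01, -3.88741011e-04,
        8.72601156e+01, -4.89300898e+00]), 'qd': array([-0.0204576 ,  0.07418901,  0.06025399,  0.05473623, -0.01845339,
       -0.05623354]), 'joint_efforts': array([-1.97924215e-03, -5.69416165e+01, -5.00546801e+01, -2.78040197e-04,
        1.49217522e-02,  3.74379601e-05]), 'tool_pos': array([ 223.99002325, -556.0889598 ,  252.24855901]), 'tcp_rot': array([-1.79896303e+02, -8.48754977e-03,  2.19333443e+01]), 'ft_force': array([-0.33975941,  0.8341202 ,  0.07137415]), 'wrist_torque': array([ 0.01332154,  0.02756772, -0.04482502]), 'grip_force': 0.0, 'finger_gap': 85.12531384212043}
top -0.07854398916208462 [ 404.34851249  -46.6721749  1179.6206605 ] [ 0.12324402 -0.02500217 -0.99206139] 0.9961224489795918
wrist -0.013407445365586294 [ 302.44860611 -524.41384483  372.92888091] [-0.3039415  -0.12104361 -0.94496985] 0.9959651360544217
```

View pics/top1.png

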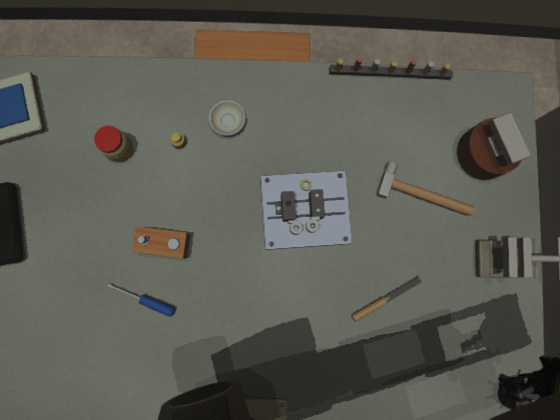

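The top view shows the jig plate at about (306,210). The fixed half is at (288,205) with its knuckle at (297,228). The loose half is at (317,205) with its knuckle at (313,226). The block is at (160,243), with a small head (the long pin's grip) at (142,240) and a wide flat head at (173,244), which should be the stub.

```bash
python3 - <<'E'
from h import *
z=np.load('top1.npz');im,d=z['im'],z['d'];s=sense()
P=cloud('top',d)
for nm,uv in dict(hA=(142,240),hB=(173,244),fix=(288,200),loose=(317,200),kf=(297,223),kl=(313,221),jar=(110,137),weight=(177,139),dish=(228,118)).items(): print(nm,P[uv[1],uv[0]].round(0))
hsv=cv2.cvtColor(im,cv2.COLOR_RGB2HSV)
# plate
X=P[...,0];Y=P[...,1];Z=P[...,2]
def rect(m,n,z,box):
    mm=np.zeros_like(m,np.uint8);x0,y0,x1,y1=box;mm[y0:y1,x0:x1]=m[y0:y1,x0:x1]
    mm=cv2.morphologyEx(mm,cv2.MORPH_CLOSE,np.ones((5,5)))
    c=max(cv2.findContours(mm,0,1)[0],key=cv2.contourArea)
    W=onplane('top',c[:,0],z)[:,:2].astype(np.float32)
    r=cv2.minAreaRect(W);print(n,r,cv2.boxPoints(r).round(0).tolist())
print(im[240,280],im[240,240],im[250,155])
rect((im[...,2]>130).astype(np.uint8),'plate',18,(240,155,370,265))
rect(((Z>45)).astype(np.uint8),'blockZ',56,(120,215,200,270))
rect(((hsv[...,1]>110)&(hsv[...,0]<20)).astype(np.uint8),'blockC',56,(120,215,200,270))
m=((Z>60)&(Z<80)).astype(np.uint8);m[:,:255]=0;m[:,360:]=0;m[:170]=0;m[255:]=0
n,l,st,c=cv2.connectedComponentsWithStats(m)
for i in range(1,n):
    if st[i,4]>15: print(st[i],onplane('top',c[i],71).round(0))
E
python3 - <<'E'
import cv2
i=cv2.imread('pics/top1.png')
cv2.imwrite('pics/crop1.png',cv2.resize(i[160:270,115:365],None,fx=3.2,fy=3.2,interpolation=cv2.INTER_CUBIC))
E
```

```text
hA [469. 230.  86.]
hB [463. 163.  66.]
fix [572. -99.  70.]
loose [ 574. -167.   70.]
kf [ 522. -123.   43.]
kl [ 525. -159.   68.]
jar [706. 317.  92.]
weight [716. 169.  52.]
dish [786.  53.   6.]
[136 143 153] [104 108  98] [131  92  58]
plate ((559.0072021484375, -145.37875366210938), (177.96853637695312, 206.53317260742188), 5.359978675842285) [[461.0, -51.0], [480.0, -257.0], [657.0, -240.0], [638.0, -34.0]]
blockZ ((467.8157653808594, 196.61941528320312), (120.91429901123047, 76.91548919677734), 83.99405670166016) [[423.0, 141.0], [500.0, 132.0], [512.0, 253.0], [436.0, 261.0]]
blockC ((468.08319091796875, 196.860595703125), (120.61981201171875, 59.541725158691406), 84.53176879882812) [[433.0, 140.0], [492.0, 134.0], [503.0, 254.0], [444.0, 260.0]]
[306 189  18  43 464] [[ 553. -164.   71.]]
[282 191  15  29 370] [[ 560. -101.   71.]]
```

View pics/crop1.png

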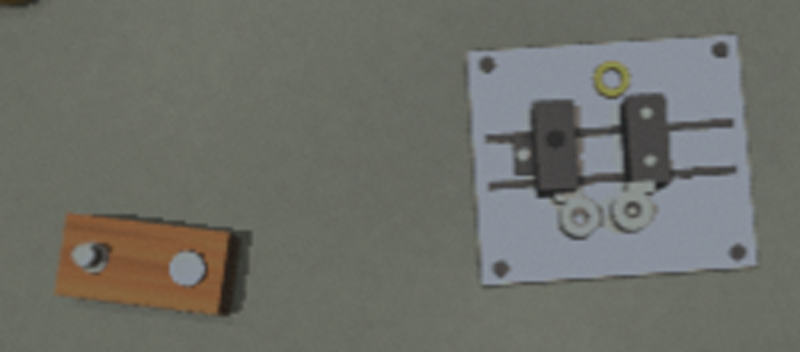

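View pics/wrist1.png

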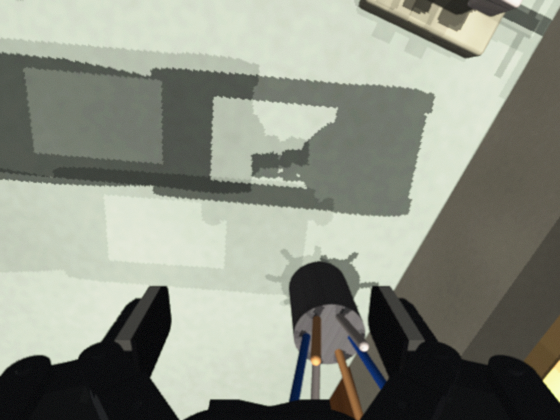

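The crop confirms the long pin (narrow grip) in the +y hole and the stub in the other hole. The fixed half is on the left with its low knuckle, and the loose half is about 35 mm to its right. The wrist view only shows an empty bench with shadows. Next I'll move to the -y side of the loose half with the gripper shut, and look from there.

```bash
python3 -m crank '[[44.6,-17.7,0,0.29,0],[44.6,-17.7,0,0.29,0],[44.6,-17.7,0,0.29,0],[44.6,-17.7,0,0.29,0],[44.6,-17.7,0,0.29,0],[44.6,-17.7,0,0.29,0],[44.6,-17.7,0,0.29,0],[44.6,-17.7,0,0.29,0],[44.6,-17.7,0,0.29,0],[44.6,-17.7,0,0.29,0],[44.6,-17.7,0,0.29,0],[44.6,-17.7,0,0.29,0],[44.6,-17.7,0,0.29,0],[44.6,-17.7,0,0.29,0],[44.6,-17.7,0,0.29,0]]' 25
python3 - <<'E'
from h import *
s=sense();im,d=snapshot('wrist');save('w2.png',im);np.savez('w2',im=im,d=d)
t0=np.array(s['tool_pos'])
P=cloud('wrist',d,s)
th=np.radians(5.3);O=np.array([510.5,-109.8])
J=(P[...,:2]-O)@np.array([[np.cos(th),-np.sin(th)],[np.sin(th),np.cos(th)]])
m=((P[...,2]>64)&(P[...,2]<80)).astype(np.uint8)
n,l,st,c=cv2.connectedComponentsWithStats(m)
for i in range(1,n):
    if st[i,4]>200:
        q=J[l==i];print(st[i],np.percentile(q,[1,99],axis=0).round(1).tolist(),np.median(P[...,2][l==i]))
print(s['tool_pos'],s['tcp_rot'],s['ft_force'])
E
```

```text
time: 1.6
tool_pos: [571.1, -226.8, 253.4]
tcp_rot: [180.0, -0.0, 5.2]
ft_force: [0.1, -0.7, -0.2]
finger_gap: 0.3
grip_force: 0.0
[ 105  154   45   73 2547] [[19.8, -9.0], [85.2, 20.5]] 70.96636086877999
[ 174  154   47  105 3236] [[-10.9, -76.2], [85.1, -34.2]] 71.06317889369825
[ 571.10203288 -226.79985832  253.42540121] [ 1.79991630e+02 -3.73953209e-03  5.21916707e+00] [ 0.14584553 -0.7147935  -0.17694789]
```

View pics/w2.png

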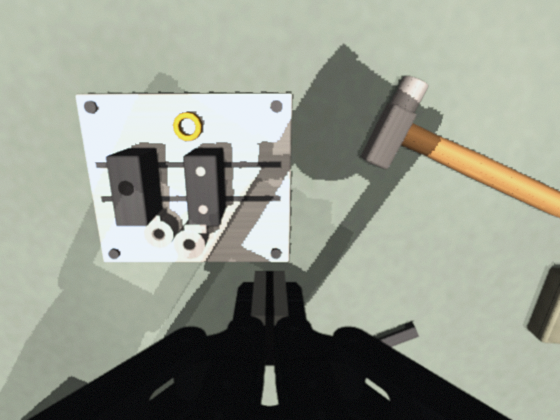

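The wrist view shows both halves, with tops at z = 71 as they should be. The mould shift is about -10 mm. The loose face is at jig y of about -76, so it's roughly 36 mm open. The shut fingers point at the clear plate behind it.

```bash
python3 -m crank '[[0,0,5,0,0],[0,0,10,0,0],[0,0,14,0,0],[0,0,17,0,0],[0,0,19.0,0,0],[0,0,19.3,0,0],[0,-1,19.3,0,0],[0,-2,19.3,0,0],[0,-2.4,19.3,0,0],[0,-2.6,19.3,0,0],[0,-2.8,19.3,0,0],[0,-3.0,19.3,0,0],[0,-3.2,19.3,0,0],[0,-3.4,19.3,0,0]]'
```

```text
time: 3.05
tool_pos: [568.8, -192.5, 60.6]
tcp_rot: [179.9, -0.0, 5.3]
ft_force: [0.9, -2.3, 1.3]
finger_gap: -0.1
grip_force: 1.6
```

```bash
python3 -m crank '[[0,-0.3,0,0,0],[0,-0.6,0,0,0],[0,-0.9,0,0,0],[0,-1.2,0,0,0],[0,-1.5,0,0,0],[0,-1.8,0,0,0],[0,-2.1,0,0,0],[0,-2.4,0,0,0],[0,-2.6,0,0,0],[0,-2.7,0,0,0],[0,-2.7,0,0,0]]'
```

```text
time: 4.15
tool_pos: [566.0, -164.7, 60.1]
tcp_rot: [-180.0, 0.0, 5.3]
ft_force: [0.6, -0.1, 0.6]
finger_gap: 0.3
grip_force: 0.8
```

```bash
python3 -m crank '[[0,-0.1,0,0,0],[0,-0.2,0,0,0],[0,-0.3,0,0,0],[0,-0.3,0,0,0]]'
```

```text
time: 4.55
tool_pos: [565.7, -161.9, 60.1]
tcp_rot: [-180.0, 0.0, 5.3]
ft_force: [1.5, -2.5, 0.5]
finger_gap: -0.2
grip_force: 1.1
```

```bash
python3 -m crank '[[0,-0.1,0,0,0],[0,-0.2,0,0,0],[0,-0.2,0,0,0]]'; python3 -m crank '[[0,-0.1,0,0,0],[0,-0.1,0,0,0]]';python3 -m crank '[[0,-0.1,0,0,0],[0,-0.1,0,0,0]]'
```

```text
time: 4.85
tool_pos: [565.5, -159.9, 60.1]
tcp_rot: [-180.0, 0.0, 5.3]
ft_force: [2.3, -2.5, -1.2]
finger_gap: 0.2
grip_force: 1.1
time: 5.05
tool_pos: [565.4, -158.9, 60.2]
tcp_rot: [-180.0, 0.0, 5.3]
ft_force: [1.1, -2.1, -1.4]
finger_gap: 0.2
grip_force: 1.1
time: 5.25
tool_pos: [565.4, -158.2, 60.2]
tcp_rot: [180.0, 0.0, 5.3]
ft_force: [2.1, -5.4, -2.2]
finger_gap: -0.2
grip_force: 2.2
```

```bash
python3 -m crank '[[0,-0.05,0,0,0],[0,-0.05,0,0,0]]'; python3 -m crank '[[0,-0.05,0,0,0],[0,-0.05,0,0,0]]'
```

```text
time: 5.45
tool_pos: [565.4, -158.2, 60.2]
tcp_rot: [179.9, -0.0, 5.3]
ft_force: [1.5, -6.2, -3.1]
finger_gap: 0.3
grip_force: 3.3
time: 5.65
tool_pos: [565.3, -158.2, 60.2]
tcp_rot: [179.9, -0.0, 5.3]
ft_force: [1.8, -9.3, -3.8]
finger_gap: -0.3
grip_force: 4.3
```

The loose half is home: motion stopped and the force rose to about 9 N. I'll back off, rise and look down at the knuckles.

```bash
python3 -m crank '[[0,1,0,0,0],[0,3,0,0,0],[0,3,-4,0,0],[0,3,-9,0,0],[-4,0,-9,0,0],[-6.4,-4.3,-9,0,0],[-6.4,-4.3,-9,0,0],[-6.4,-4.3,-9,0,0],[-6.4,-4.3,-9,0,0]]'
python3 - <<'E'
from h import *
s=sense();im,d=snapshot('wrist');save('w3.png',im);np.savez('w3',im=im,d=d)
im2,d2=snapshot('top');np.savez('top2',im=im2,d=d2);print(s['tool_pos'],s['tcp_rot'],s['ft_force'])
E
```

```text
time: 6.55
tool_pos: [498.5, -121.3, 151.0]
tcp_rot: [180.0, -0.1, 5.3]
ft_force: [0.4, -0.4, 1.6]
finger_gap: 0.2
grip_force: 0.0
[ 498.50682772 -121.25580757  150.98451167] [ 1.79960546e+02 -7.54566103e-02  5.29785664e+00] [ 0.3903099  -0.39241453  1.64901258]
```

View pics/w3.png

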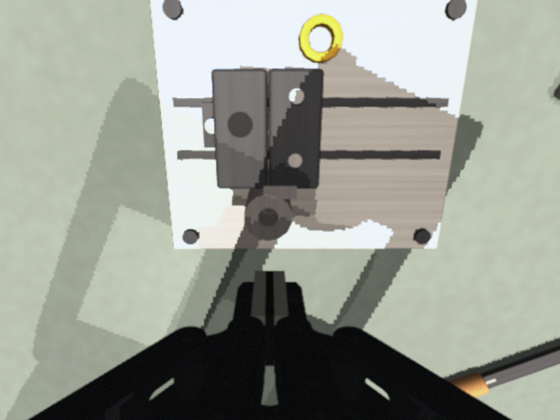

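The halves are closed with no gap, and the knuckles are in line. The bore shows as a dark disc near (268,217), clear of the fingers.

```bash
python3 - <<'E'
from h import *
z=np.load('w3.npz');im,d=z['im'],z['d'];s=sense()
P=cloud('wrist',d,s);g=cv2.cvtColor(im,cv2.COLOR_RGB2GRAY)
sub=g[195:242,240:298];m=(sub<55).astype(np.uint8)
n,l,st,c=cv2.connectedComponentsWithStats(m)
for i in range(1,n):
    if st[i,4]>20: print(st[i]+[240,195,0,0,0],onplane('wrist',c[i]+[240,195],71,s).round(1))
print(g[205:232:2,250:290:2])
# knuckle disc by height, away from block
th=np.radians(5.3);O=np.array([510.5,-109.8]);Rj=np.array([[np.cos(th),-np.sin(th)],[np.sin(th),np.cos(th)]])
J=(P[...,:2]-O)@Rj
k=(P[...,2]>66)&(P[...,2]<76)&(J[...,0]<6)
cs=cv2.findContours(k.astype(np.uint8),0,1)[0];c=max(cs,key=cv2.contourArea)
W=onplane('wrist',c[:,0],71,s)[:,:2].astype(np.float32)
print('disc',cv2.minEnclosingCircle(W[( (W-O)@Rj)[:,0]<5]), 'sizes',np.ptp((W-O)@Rj,axis=0),((W-O)@Rj).min(0),((W-O)@Rj).max(0))
k=(P[...,2]>66)&(P[...,2]<76); q=J[k&(J[...,0]>20)]
print('block ext',np.percentile(q,[.5,99.5],axis=0))
# long pin from top view: grip top disc z=88
z=np.load('top1.npz');im,d=z['im'],z['d'];P=cloud('top',d)
for nm,x0,x1,lo in(('pin',125,158,76),('stub',160,190,61)):
    k=np.zeros((420,560),np.uint8);k[225:260,x0:x1]=(P[225:260,x0:x1,2]>lo)
    v,u=np.nonzero(k);zt=88 if nm=='pin' else 66
    W=onplane('top',np.c_[u,v],zt);print(nm,len(u),W.mean(0).round(1),np.ptp(W,axis=0).round(1),np.median(P[...,2][k>0]))
E
```

```text
[247 195   9   7  26] [[ 524.7 -107.5   71. ]]
[259 213  18  12 135] [[ 512.1 -118.8   71. ]]
[[ 96 100  96  99  98  97  94  95  97  98  95  97  96  93  97  98  99  98
   96  83]
 [ 96  99  99  98  97  95  95  92  90  88  90  95  96  94  98 101  98  97
   96  94]
 [ 96  99  98  97  97  93  86  67  60  56  58  68  87  93  96  98 100  97
   96  95]
 [ 96  99  97 100  95  79  65  69  56  53  56  59  63  85  97  96  99  94
   97  96]
 [ 96  99  98 101  89  58  54  63  62  64  66  60  56  67  93  97 100  97
   98  97]
 [ 97  97  98 100  75  48  53  53  55  55  54  52  52  53  81  98  98  96
   97  94]
 [ 84 100  98  98  74  49  52  53  53  55  53  56  53  51  81  85  79  77
   90  96]
 [ 82  98  97  97  74  51  51  53  55  55  54  53  53  53  77  75  75  74
   80  95]
 [ 81  99  78  79  70  52  51  53  53  55  54  53  51  61  69  74  75  73
   74  75]
 [ 78  92  78  74  71  64  55  53  55  55  53  52  56  66  71  73  73  72
   74  73]
 [ 70  75  72  74  72  70  68  60  57  56  55  59  67  70  72  73  74  73
   71  72]
 [ 69  74  72  73  71  70  72  69  71  69  71  70  69  72  74  72  73  73
   71  96]
 [ 70  75  73  73  73  71  70  70  71  72  72  72  68  70  73  73  74  73
   70 164]
 [ 72  76  74  74  72  71  71  69  73  71  72  70  70  69  73  74  73  72
   99 230]]
disc ((512.5426635742188, -119.06002044677734), 14.842910766601562) sizes [19.58035173 29.16648861] [-13.28600129 -24.02301458] [6.29435044 5.14347403]
block ext [[ 20.48404355 -39.040463  ]
 [ 84.9288906   20.62965669]]
pin 49 [470.5 232.4  88. ] [70.6 63.   0. ] 86.3992461022467
stub 104 [464.1 162.9  66. ] [73.7 46.8  0. ] 65.32849452639823
```

```bash
python3 -m crank '[[-0.9,-35.4,-1.7,0,4],[-0.9,-35.4,-1.7,0,4],[-0.9,-35.4,-1.7,0,4],[-0.9,-35.4,-1.7,0,4],[-0.9,-35.4,-1.7,0,4],[-0.9,-35.4,-1.7,0,4],[-0.9,-35.4,-1.7,0,4],[-0.9,-35.4,-1.7,0,4],[-0.9,-35.4,-1.7,0,4],[-0.9,-35.4,-1.7,0,4],[-0.9,-35.4,-1.7,0,4],[-0.9,-35.4,-1.7,0,4]]' 60
python3 - <<'E'
from h import *
s=sense();im,d=snapshot('wrist');save('w4.png',im);np.savez('w4',im=im,d=d)
print(s['tool_pos'],s['tcp_rot'],s['finger_gap'])
P=cloud('wrist',d,s)
def disc(lo,hi,zt):
    k=((P[...,2]>lo)&(P[...,2]<hi)).astype(np.uint8);k[270:]=0
    for c in cv2.findContours(k,0,1)[0]:
        if cv2.contourArea(c)>100: print(cv2.boundingRect(c),[np.round(v,1) for v in cv2.minEnclosingCircle(onplane('wrist',c[:,0],zt,s)[:,:2].astype(np.float32))])
disc(85,93,88);disc(63,70,66)
E
```

```text
time: 7.85
tool_pos: [456.3, 230.1, 167.2]
tcp_rot: [180.0, 0.0, 5.2]
ft_force: [-0.1, 0.5, 0.2]
finger_gap: 39.8
grip_force: 0.0
[456.33417565 230.05787378 167.15317731] [1.79985983e+02 1.52121406e-02 5.18904516e+00] 39.82125869079838
(252, 202, 26, 25) [array([472.7, 234.7]), np.float64(8.1)]
(347, 203, 39, 37) [array([466.1, 165.4]), np.float64(13.2)]
```

View pics/w4.png

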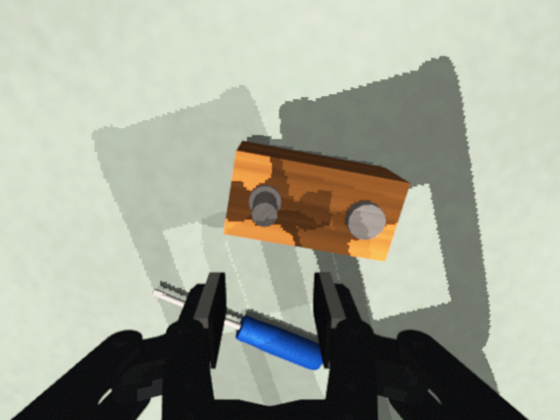

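The wrist view shows the long pin's grip at (264,214), measuring 8.1 mm in radius, and the stub at (366,220). I'll go down over the grip and close gently, watching the side force.

```bash
python3 -m crank '[[1.67,-0.31,0,0,4],[1.67,-0.31,3,0,4],[1.67,-0.31,6,0,4],[1.67,-0.31,7.5,0,4],[1.67,-0.31,8.1,0,4],[1.67,-0.31,8.1,0,4],[1.67,-0.31,8.1,0,1.4],[1.67,-0.31,8.1,0,1.4],[1.67,-0.31,8.1,0,1.4],[1.67,-0.31,8.1,0,1.4],[1.67,-0.31,8.1,0,1.4]]' 25
```

```text
time: 9.0
tool_pos: [473.4, 236.3, 88.0]
tcp_rot: [-180.0, -0.2, 5.3]
ft_force: [-0.6, -3.1, 7.1]
finger_gap: 15.1
grip_force: 24.7
```

```bash
python3 -m crank '[[0,0,0,0,1.2],[0,0,-0.2,0,1.2],[0,0,-1,0,1.2],[0,0,-3,0,1.2],[0,0,-6,0,1.2],[0,0,-9,0,1.2],[0,0,-9,0,1.2],[0,0,-9,0,1.2]]' 60
python3 - <<'E'
from h import *
s=sense();print(s['tool_pos'],s['finger_gap'],s['grip_force'])
im,d=snapshot('side');save('s5.png',im);np.savez('s5',im=im,d=d)
im,d=snapshot('wrist');np.savez('w5',im=im,d=d)
save('s5.png',np.hstack([np.load('s5.npz')['im'],im])[:, :])
cv2.imwrite('pics/c5.png',cv2.resize(cv2.imread('pics/s5.png'),(800,300)))
E
```

```text
time: 9.8
tool_pos: [472.6, 236.5, 177.4]
tcp_rot: [-180.0, -0.1, 5.3]
ft_force: [0.1, -0.2, -1.3]
finger_gap: 13.8
grip_force: 58.8
[472.63108734 236.47638942 177.39192991] 13.783069855506286 58.811532855033875
```

View pics/c5.png

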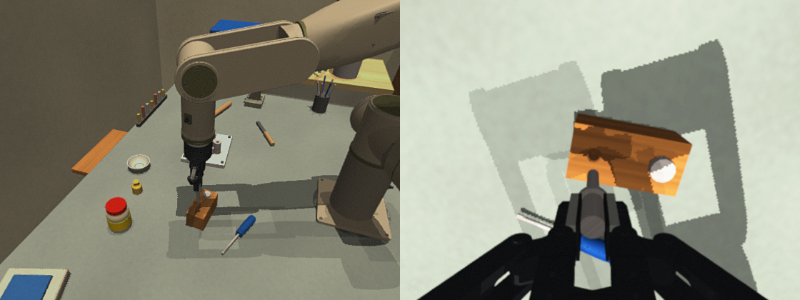

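The pin is in the gripper, hanging below the fingers. I'll measure its offset and tilt in the tool frame from the same wrist picture.

```bash
python3 - <<'E'
from h import *
z=np.load('w5.npz');im,d=z['im'],z['d'];c=calibration('wrist');T=np.array(c['tool_from_camera'])
v,u=np.mgrid[:420,:560];r=rays(c,np.c_[u.ravel(),v.ravel()])*d.ravel()[:,None]
Q=(r@T[:3,:3].T+T[:3,3]).reshape(420,560,3)
for v in range(236,330,6):
    row=Q[v,220:320];k=(abs(row[:,0])<14)&(abs(row[:,1])<14)&(row[:,2]>10)
    if k.sum()>2:
        q=row[k];i=np.nonzero(k)[0]+220;print(v,i[0],i[-1],'n',k.sum(),'y',q[:,1].min().round(1),q[:,1].max().round(1),'xmax',q[:,0].max().round(1),'z',np.median(q[:,2]).round(1))
E
```

```text
236 252 288 n 8 y -13.0 13.7 xmax -13.8 z 119.1
242 263 277 n 15 y -4.0 4.4 xmax 4.0 z 69.2
248 262 278 n 17 y -4.5 4.9 xmax 3.5 z 61.0
254 262 278 n 17 y -4.3 4.6 xmax 3.7 z 52.9
260 261 278 n 18 y -4.7 4.4 xmax 9.9 z 32.5
266 254 286 n 33 y -7.6 7.8 xmax 8.7 z 28.1
272 239 300 n 62 y -13.5 13.3 xmax 11.7 z 18.5
278 238 301 n 63 y -13.5 13.2 xmax 11.6 z 16.9
284 254 285 n 32 y -7.1 6.7 xmax 6.7 z 15.9
290 254 285 n 19 y -7.1 6.8 xmax 5.9 z 12.6
296 254 285 n 4 y -6.9 6.5 xmax 3.0 z 10.4
```

```bash
python3 - <<'E'
from h import *
g=cv2.cvtColor(np.load('w3.npz')['im'],cv2.COLOR_RGB2GRAY)
s={'tool_pos':[497.65,-120.2,150.29],'tcp_rot':[180,0,5.317]}
W=onplane('wrist',[[267.8,217.2]],71,s);print(W)
m=np.zeros_like(g);sub=g[200:235,245:292];m[200:235,245:292]=(sub<80)*1
e=cv2.findContours((cv2.morphologyEx(((sub<66)*1).astype(np.uint8),cv2.MORPH_CLOSE,np.ones((5,5)))),0,1)[0];c=max(e,key=cv2.contourArea)
q=onplane('wrist',c[:,0]+[245,200],71,s)[:,:2].astype(np.float32);print(cv2.minEnclosingCircle(q),cv2.fitEllipse(q))
s={'tool_pos':[455.89,231.45,167.29],'tcp_rot':[180,0,5.317]}
P=cloud('wrist',np.load('w4.npz')['d'],s);k=((P[...,2]>85)&(P[...,2]<93)).astype(np.uint8);k[270:]=0
c=max(cv2.findContours(k,0,1)[0],key=cv2.contourArea);print(cv2.fitEllipse(onplane('wrist',c[:,0],88,s)[:,:2].astype(np.float32)))
E
```

```text
[[ 512.20087638 -117.73026513   71.        ]]
((511.7837829589844, -117.745849609375), 5.961426258087158) ((511.9238586425781, -117.78227233886719), (10.997976303100586, 11.33340072631836), 9.59565258026123)
((472.19464111328125, 236.18429565429688), (15.214131355285645, 15.683547973632812), 93.9337158203125)
```

The bore fit is 11.2 mm across at (511.9, -117.8), and the pin is in line with the tool. Next I'll carry it over the bore.

```bash
python3 -m crank '[[0.67,35.61,0,0,1.2],[0.67,35.61,0,0,1.2],[0.67,35.61,0,0,1.2],[0.67,35.61,0,0,1.2],[0.67,35.61,0,0,1.2],[0.67,35.61,0,0,1.2],[0.67,35.61,0,0,1.2],[0.67,35.61,0,0,1.2],[0.67,35.61,0,0,1.2],[0.67,35.61,0,0,1.2],[0.67,35.61,0,0,1.2],[0.67,35.61,1,0,1.2],[0.67,35.61,2,0,1.2],[0.67,35.61,2.4,0,1.2],[0.67,35.61,2.4,0,1.2],[0.67,35.61,2.4,0,1.2]]'
python3 - <<'E'
from h import *
im,d=snapshot('wrist');np.savez('w6',im=im,d=d)
cv2.imwrite('pics/w6.png',cv2.resize(im[190:310,190:350,::-1],None,fx=5,fy=5,interpolation=cv2.INTER_CUBIC))
E
```

```text
time: 11.5
tool_pos: [511.8, -117.7, 152.1]
tcp_rot: [-180.0, 0.0, 5.3]
ft_force: [0.6, -0.4, 0.0]
finger_gap: 13.9
grip_force: 59.1
```

View pics/w6.png

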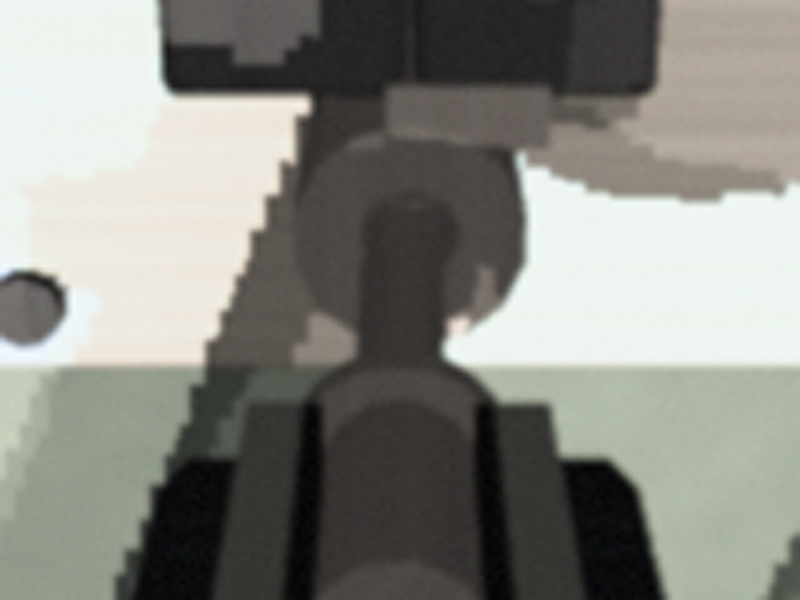

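The close view shows the pin tip just above the bore. The shaft centre is at column 403 and the bore centre at about 411, so the tip is about 1 mm short in tool +y. I'll correct that and go down gently.

```bash
python3 -m crank '[[0,0.08,0,0,1.2],[0,0.08,0.2,0,1.2],[0,0.08,0.4,0,1.2],[0,0.08,0.5,0,1.2],[0,0.08,0.6,0,1.2],[0,0.08,0.6,0,1.2]]'
```

```text
time: 12.15
tool_pos: [512.1, -118.7, 146.2]
tcp_rot: [180.0, -0.0, 5.3]
ft_force: [1.3, -0.0, -1.0]
finger_gap: 13.9
grip_force: 59.2
```

```bash
python3 -m crank '[[0,0,0.1,0,1.2],[0,0,0.2,0,1.2],[0,0,0.2,0,1.2]]';python3 -m crank '[[0,0,0.1,0,1.2],[0,0,0.2,0,1.2],[0,0,0.2,0,1.2]]'
```

```text
time: 12.45
tool_pos: [512.0, -118.7, 144.2]
tcp_rot: [180.0, -0.0, 5.3]
ft_force: [2.2, -0.8, -1.1]
finger_gap: 13.9
grip_force: 59.2
time: 12.75
tool_pos: [512.0, -118.7, 142.2]
tcp_rot: [180.0, -0.0, 5.3]
ft_force: [2.2, 0.3, -0.8]
finger_gap: 14.0
grip_force: 59.2
```

```bash
python3 -m crank '[[0.02,0,0.2,0,1.2],[0.02,0,0.4,0,1.2],[0.02,0,0.6,0,1.2],[0.02,0,0.8,0,1.2],[0.02,0,0.8,0,1.2]]';python3 -m crank '[[0,0,0.2,0,1.2],[0,0,0.4,0,1.2],[0,0,0.6,0,1.2],[0,0,0.8,0,1.2],[0,0,0.8,0,1.2]]'
```

```text
time: 13.25
tool_pos: [512.0, -118.6, 133.9]
tcp_rot: [-180.0, 0.0, 5.3]
ft_force: [2.6, -0.4, -2.5]
finger_gap: 14.2
grip_force: 59.1
time: 13.75
tool_pos: [512.1, -118.6, 125.9]
tcp_rot: [-180.0, 0.0, 5.3]
ft_force: [2.6, -0.7, -1.8]
finger_gap: 13.8
grip_force: 59.1
```

```bash
python3 -m crank '[[0.03,0,0.15,0,1.2],[0.03,0,0.3,0,1.2],[0.03,0,0.4,0,1.2],[0.03,0,0.4,0,1.2]]';python3 -m crank '[[0,0,0.1,0,1.2],[0,0,0.2,0,1.2],[0,0,0.3,0,1.2],[0,0,0.3,0,1.2]]'
```

```text
time: 14.15
tool_pos: [512.4, -118.6, 122.1]
tcp_rot: [-180.0, 0.0, 5.3]
ft_force: [2.7, 0.1, -1.4]
finger_gap: 13.9
grip_force: 59.1
time: 14.55
tool_pos: [512.4, -118.6, 119.1]
tcp_rot: [-180.0, 0.0, 5.3]
ft_force: [2.8, -0.3, -1.1]
finger_gap: 13.8
grip_force: 59.1
```

```bash
python3 -m crank '[[0,0,0.1,0,1.2],[0,0,0.2,0,1.2],[0,0,0.3,0,1.2],[0,0,0.3,0,1.2]]';python3 -m crank '[[0,0,0.1,0,1.2],[0,0,0.2,0,1.2],[0,0,0.2,0,1.2]]'
```

```text
time: 14.95
tool_pos: [512.4, -118.6, 116.1]
tcp_rot: [-180.0, 0.0, 5.3]
ft_force: [3.0, -0.3, -1.2]
finger_gap: 14.0
grip_force: 59.1
time: 15.25
tool_pos: [512.7, -118.7, 114.5]
tcp_rot: [180.0, -0.0, 5.3]
ft_force: [2.2, 0.1, 2.1]
finger_gap: 13.6
grip_force: 59.4
```

```bash
for i in 1; do python3 -m crank '[[0,0,0.1,0,1.2],[0,0,0.1,0,1.2]]' | grep -E 'pos|ft'; python3 -m crank '[[0,0,0.1,0,1.2],[0,0,0.1,0,1.2]]'| grep -E 'pos|ft'; python3 -m crank '[[0,0,0.05,0,1.2],[0,0,0.05,0,1.2]]'| grep -E 'pos|ft';done
```

```text
tool_pos: [512.8, -118.7, 113.8]
ft_force: [1.2, 0.7, 3.6]
tool_pos: [512.8, -118.8, 112.6]
ft_force: [3.0, -1.2, 3.6]
tool_pos: [512.8, -118.8, 112.3]
ft_force: [2.3, -0.2, 6.1]
```

```bash
python3 -m crank '[[0,0,0.1,0,1.2],[0,0,0.1,0,1.2]]' | grep -E 'pos|ft'; python3 -m crank '[[0,0,0.1,0,1.2],[0,0,0.1,0,1.2]]'| grep -E 'pos|ft'; python3 -m crank '[[0,0,0.1,0,1.2],[0,0,0.1,0,1.2]]'| grep -E 'pos|ft'
```

```text
tool_pos: [512.7, -118.7, 110.9]
ft_force: [4.1, -0.5, 1.9]
tool_pos: [512.7, -118.7, 109.9]
ft_force: [4.2, -0.4, 2.9]
tool_pos: [512.7, -118.7, 108.8]
ft_force: [5.0, -0.7, 1.7]
```

```bash
python3 -m crank '[[0.04,0,0.1,0,1.2],[0.04,0,0.2,0,1.2],[0.04,0,0.3,0,1.2],[0.04,0,0.3,0,1.2]]' | grep -E 'pos|ft'; python3 -m crank '[[0,0,0.1,0,1.2],[0,0,0.1,0,1.2]]'| grep -E 'pos|ft'; python3 -m crank '[[0,0,0.1,0,1.2],[0,0,0.1,0,1.2]]'| grep -E 'pos|ft'
```

```text
tool_pos: [512.8, -118.6, 105.7]
ft_force: [2.6, -1.5, 4.3]
tool_pos: [512.8, -118.6, 104.6]
ft_force: [3.3, -0.7, 2.1]
tool_pos: [512.8, -118.6, 103.6]
ft_force: [3.7, -0.5, 2.5]
```

```bash
python3 -m crank '[[0,0,0.1,0,1.2],[0,0,0.1,0,1.2]]' | grep -E 'pos|ft'; python3 -m crank '[[0,0,0.1,0,1.2],[0,0,0.1,0,1.2]]'| grep -E 'pos|ft'
```

```text
tool_pos: [512.9, -118.6, 103.1]
ft_force: [1.0, 0.7, 6.6]
tool_pos: [513.0, -118.7, 103.0]
ft_force: [-2.8, 2.2, 14.4]
```

The force rose to 14 N and motion stopped at the expected height, so the flange has landed. Releasing and retreating.

```bash
python3 -m crank '[[0,0,-0.05,0,4],[0,0,-0.05,0,4],[0,0,-0.05,0,4],[0,0,-0.05,0,4],[0,0,-0.05,0,4],[0,0,-1,0,4],[0,0,-3,0,4],[0,0,-5,0,4],[-1.5,0,-6,0,4],[-1.5,0,-6,0,4],[-1.5,0,-6,0,4]]' 
python3 - <<'E'
from h import *
s=sense();im,d=snapshot('wrist');P=cloud('wrist',d,s);save('w7.png',im)
k=((P[...,2]>92)&(P[...,2]<112)).astype(np.uint8);k[285:]=0
for c in cv2.findContours(k,0,1)[0]:
    if cv2.contourArea(c)>60:
        m=np.zeros((420,560),np.uint8);cv2.drawContours(m,[c],-1,1,-1);print(cv2.boundingRect(c),'z',np.median(P[...,2][m>0]),cv2.minEnclosingCircle(onplane('wrist',c[:,0],103,s)[:,:2].astype(np.float32)))
E
```

```text
time: 18.75
tool_pos: [498.2, -120.1, 162.3]
tcp_rot: [180.0, -0.1, 5.3]
ft_force: [1.1, 0.5, 0.2]
finger_gap: 40.3
grip_force: 0.0
(256, 212, 28, 33) z 102.8812707492337 ((513.4639892578125, -118.54338836669922), 9.52289867401123)
```

View pics/w7.png

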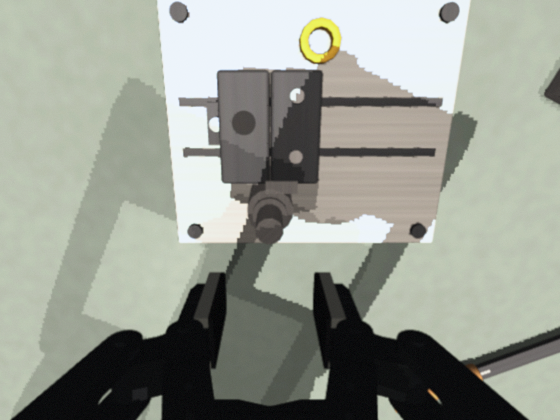

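The pin stands upright in the bore at (268,215). Its top is at z = 102.9 against the 103 expected when seated, the halves are closed, and the gripper is clear.

```bash
python3 -c "
from bench import hand_in;print(hand_in())"
```

```text
the job is handed in; nothing more can be done
None
```

The job is handed in, though the hand-in returned no verdict: the loose half is home, the long pin is seated through both knuckles (top measured at 102.9 mm against 103 expected), and the gripper is clear.

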